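Press a caramel box's snap lid shut all round

ROBOT

A 7-joint arm with a two-finger parallel gripper is mounted at the origin on the work surface. World frame = base frame: x ahead of the robot, y to its left, z up, the work surface at z = 0. Lengths are in m, angles in rad, forces in N, time in s.
With the tool pointing down it reaches from about 0.4 to 0.9 m from the base axis. Payload 5.6 kg.
Tool frame: the origin (TCP) lies midway between the tips of the shut fingers; the grasp point (between the pads) lies 19 mm behind it; y points along the fingers, z is the direction in which the jaws open and shut, and the axes are right-handed (so a half turn about y gives the same grasp; the last joint's range is limited). The gripper opens to 92 mm and grips with 3 to 60 N. Pads are 20 mm wide; open, the fingers measure 128 mm over their backs; the gripper's body (75 mm by 189 mm) begins 69 mm behind the grasp point.
Start: joints at [-1.367, 0.468, -0.012, 1.603, 0.006, 1.071, -0.056], TCP at [0.159, 0.63, 0.215] pointing down, gripper open.
Joint ranges: [-2.53, 2.53], [-0.31, 2.02], [-1.57, 1.55], [0.28, 2.44], [-1.29, 4.43], [0.15, 1.84], [-2.92, 2.92]. Speed limits (rad/s): [2.57, 2.57, 3.14, 3.14, 3.14, 3.14, 3.14].

INTERFACE

Orientations are given as a 3x3 rotation matrix whose columns are the frame's x, y, z axes.
In Python, from station import env, effector, solver, viewer, workorder, search_frame, tip_of gives the robot as it stands. Calls block until the motion is done:
- env.reach(position, orientation): joint-space move of the TCP to a pose.
- env.movel(position, frame=None, rate=0.15): straight line of the TCP; frame=None keeps the orientation; rate is the mean speed in m/s.
- env.goto_joints(angles): joint-space move.
- effector.release() and effector.grasp(squeeze=None): open the fingers fully, or close them until they stop; squeeze is the grip in N (None keeps the last).
- env.pause(seconds).
- solver.inverse_kinematics(position, orientation): joint angles nearest the present ones, or None.
- env.sense(): the state.
- viewer.read_camera(name): name is "side" or "top" or "wrist"; returns (picture, depth): 384x512x3 uint8, red, green, blue; 384x512 float32, m along the optical axis (not along the pixel's ray), 0 where there is no reading.
- viewer.camera_info(name): a dict with "intrinsics" (3x3 intrinsics, pixels), "eye" and "rotation" of the camera in the world; the wrist camera has in their place "T_tool_cam" (4x4, takes a point from camera to tool coordinates, whose origin is the TCP and whose axes are the tool frame's). Camera axes: x right, y up, looking along -z (the intrinsics and any distortion apply to the point x, -y, -z); pixel columns grow to the right and rows downward; lengths in m; the calibration is good to about 2 mm. The wrist camera is an equidistant fisheye: a pixel r from the principal point sees the ray r / f radians off the axis. A picture is of the moment at which its call begins: read the wrist's pose just before it. camera_info takes no time and is no camera call.
A pose or a line that the arm cannot do raises env.PlanningError and nothing moves.
- workorder.finish_job(): hands the job in, once; it reports no verdict.
Trained networks look in the newest picture that a camera, given by its name, has taken for a name from the list of things; names that differ only in an ending like _2 or _b are one class to them, and where a whole thing is asked for, a point or a joint stands for the part that bears it (a point fixed in the world has none). Each returns a list of dicts, best first, with "score" (0 to 1); they miss things now and then, are a little off and sometimes report something else, mostly with a low value. They report only what shows in the picture. A call takes as long as a camera call. They do not tell look-alikes from the thing itself.
- search_frame(camera, name): "at" ([x, y, z] in m, in world coordinates, good to about 4 mm: the middle of the surface that is visible of it).
- tip_of(camera, name): "at" ([x, y, z] in m, in world coordinates, good to about 4 mm: a listed point, or the origin of a listed thing).
The state is a dict: "t": time; "joint_positions": joint angles; "joint_velocities": joint speeds; "tau": joint torques, N m; "ee_pos": TCP position; "tcp_rot": TCP orientation; "wrist_force": force on the tool from outside, world axes, zero at the start; "moment": the same for the moment, N m; "gripper_width": finger opening in m.
Only numpy, scipy, OpenCV 4.12 (cv2) and the standard library are available. Lean on these libraries where they do the work, as an engineer would, in place of code of your own. Each camera call takes 0.05 s, during which the arm holds its last target.

TASK

On the packing mat stands a clear box of caramels with its white lid only laid on: press down with the fingertips all round the lid's rim until every section of it has clicked shut, also the corners. Press firmly but without crushing the box, and leave it standing where it is: do not pick up the box, its lid or anything else, and do not disturb the jars and other things around it.

Things in the scene. Friction and masses are not known exactly. Their poses are not given: they have to be found in the camera images.
- box: clear tub of caramels, 0.6 kg, loose on a 3 mm black mat, with a white snap-fit lid 136 (box x) x 196 mm (box y). Origin: centre of its underside; x to its back long side, y to its left short side, z up; at yaw 0 its front faces the robot. Lid: sunken flat panel 62 mm up, round it a raised rim 14 mm wide, slit into 6 sections (4 corners, 2 long-side middles); rim top 76 mm up, 70 mm where shut.
- rim_near_left (a joint): how far the rim section at the front left corner has been pressed down, m: 0 still up, 0.006 clicked shut. It slides straight down, stiffly at first (about 11 N), passes its bead after about 3 mm, then snaps home by itself and stays. Let go earlier, it springs up again. Up at the start.
- press_near_left (a point): a point on the top face of the rim section at the front left corner (box x -56, y 86 mm), where to press; it moves down with the section. L-shaped section with a rounded corner: 63 mm along the long side, 67 mm along the short side, 14 mm wide.
- rim_near_mid (a joint): how far the rim section at the middle of the front long side has been pressed down, m: 0 still up, 0.006 clicked shut. It slides straight down, stiffly at first (about 11 N), passes its bead after about 3 mm, then snaps home by itself and stays. Let go earlier, it springs up again. Up at the start.
- press_near_mid (a point): a point on the top face of the rim section at the middle of the front long side (box x -61, y 0 mm), where to press; it moves down with the section. Straight section 66 mm long along box y, 14 mm wide.
- rim_near_right (a joint): how far the rim section at the front right corner has been pressed down, m: 0 still up, 0.006 clicked shut. It slides straight down, stiffly at first (about 11 N), passes its bead after about 3 mm, then snaps home by itself and stays. Let go earlier, it springs up again. Up at the start.
- press_near_right (a point): a point on the top face of the rim section at the front right corner (box x -56, y -86 mm), where to press; it moves down with the section. L-shaped section with a rounded corner: 63 mm along the long side, 67 mm along the short side, 14 mm wide.
- rim_far_right (a joint): how far the rim section at the back right corner has been pressed down, m: 0 still up, 0.006 clicked shut. It slides straight down, stiffly at first (about 11 N), passes its bead after about 3 mm, then snaps home by itself and stays. Let go earlier, it springs up again. Up at the start.
- press_far_right (a point): a point on the top face of the rim section at the back right corner (box x 56, y -86 mm), where to press; it moves down with the section. L-shaped section with a rounded corner: 63 mm along the long side, 67 mm along the short side, 14 mm wide.
- rim_far_mid (a joint): how far the rim section at the middle of the back long side has been pressed down, m: 0 still up, 0.006 clicked shut. It slides straight down, stiffly at first (about 11 N), passes its bead after about 3 mm, then snaps home by itself and stays. Let go earlier, it springs up again. Up at the start.
- press_far_mid (a point): a point on the top face of the rim section at the middle of the back long side (box x 61, y 0 mm), where to press; it moves down with the section. Straight section 66 mm long along box y, 14 mm wide.
- rim_far_left (a joint): how far the rim section at the back left corner, the one with the small pull tab, has been pressed down, m: 0 still up, 0.006 clicked shut. It slides straight down, stiffly at first (about 11 N), passes its bead after about 3 mm, then snaps home by itself and stays. Let go earlier, it springs up again. Up at the start.
- press_far_left (a point): a point on the top face of the rim section at the back left corner, the one with the small pull tab, (box x 56, y 86 mm), where to press; it moves down with the section. L-shaped section with a rounded corner: 63 mm along the long side, 67 mm along the short side, 14 mm wide.
- packed_box: a finished box of the same make, already lidded and shut (136 x 196 x 70 mm); leave it alone. Origin: centre of its underside.
- jam_jar_a: a glass jam jar with a brass-coloured cap, diameter 68, height 95 mm, beside the box; leave it alone. Origin: centre of its underside.
- jam_jar_b: a smaller preserve jar, diameter 62, height 85 mm, behind the box; leave it alone. Origin: centre of its underside.
- scoop: a steel sweets scoop lying beside the box, about 200 long, 60 wide, 31 mm high; leave it alone. Origin: on its underside, where the handle (to its -x) meets the blade (to its +x).
- marker: a black marker pen lying near the box, 132 long, 15 mm thick; leave it alone. Origin: centre of its underside.
- spare_lids: a pile of three spare lids, 136 x 196 x 33 mm; leave it alone. Origin: centre of its underside.
There are look-alikes about, which are no part of the job. Leave any pink or purple look-alike of the box alone.

How it is judged:
At the end, for the whole second after the job is handed in: all six rim sections are down by more than 4.5 of their 6 mm (clicked), and the box stands upright (within 3 degrees), at rest, within 35 mm of where it stood (value of joint each of rim_near_left, rim_near_mid, rim_near_right, rim_far_right, rim_far_mid, rim_far_left above 0.0045 m and distance of box from where it was at the start of the episode below 0.035 m and angle between box's own z axis and vertical below 0.05 rad and linear speed of box below 0.02 m/s); the robot touches nothing.
It fails at once if the box or one of the other things is lifted more than 15 to 18 mm off what it stands on (height (world z) of any of box, packed_box, jam_jar_a, jam_jar_b, scoop, marker, spare_lids above 0.018 m).
It fails at once if the box is crushed: pressed with more than 90 N (contact force between the fingers and box above 90 N).
It fails at once if the box is leaned on with the arm or the hand's body instead of the fingers (contact force between the arm and box above 8 N).
It fails at once if a jar or another thing around the box is pushed more than 30 mm or tipped over (distance of any of packed_box, jam_jar_a, jam_jar_b, scoop, marker, spare_lids from where it was at the start of the episode above 0.03 m or angle between any of packed_box, jam_jar_a, jam_jar_b, scoop, marker, spare_lids's own z axis and vertical above 0.5 rad).
It also fails if it takes over 45 s, if anything falls off the work surface, if the arm or the gripper's body presses on something with over 40 N, if the wrist force passes 120 N, or if a joint passes its speed limit or range.

## Working session

There is one attempt and no reset: what is moved stays moved. The work goes in short steps, each a Python script; the robot and the scene stay as the last script left them, time stands still between calls to the robot, and variables do not carry over. Pictures are saved under pics/ and viewed, and the job is handed in when it is done.

```bash
ls; mkdir -p pics; python3 - <<'E'
from station import *
import cv2
s=env.sense(); print(s['t'],s['ee_pos'],s['tcp_rot'],s['wrist_force'],s['gripper_width'])
for c in ['top','side']:
    p,d=viewer.read_camera(c); cv2.imwrite(f'pics/{c}0.png',p[:,:,::-1])
    print(c,viewer.camera_info(c))
    print([(r['score'],r['at']) for r in tip_of(c,'box')])
    for n in ['near_left','near_mid','near_right','far_right','far_mid','far_left']:
        print(n,[(round(r['score'],2),[round(float(v),4) for v in r['at']]) for r in tip_of(c,'press_'+n)])
print(env.sense()['t'])
E
```

```text
pics
0.0 [0.15873713 0.62972152 0.21365407] [[ 9.69680515e-01 -2.74246267e-04  2.44375987e-01]
 [-2.44376093e-01 -1.71078627e-03  9.69679018e-01]
 [ 1.52144232e-04 -9.99998499e-01 -1.72593535e-03]] [ 0.01207245 -0.42638627  0.53093426] 0.09154059664641487
top {'intrinsics': array([[382.8207501 ,   0.        , 252.76785198],
       [  0.        , 382.8207501 , 195.40210458],
       [  0.        ,   0.        ,   1.        ]]), 'eye': array([0.45831662, 0.04935526, 1.14407453]), 'rotation': array([[ 0.02825629,  0.99765129, -0.06239787],
       [-0.9995787 ,  0.02861482,  0.00485957],
       [ 0.00663366,  0.06223427,  0.99803952]])}
[(0.9, [0.2825, -0.397, -0.0009]), (0.64, [0.3255, 0.2648, 0.0024]), (0.56, [0.5712, -0.0786, 0.0076])]
near_left [(0.76, [0.3964, 0.3347, 0.0756]), (0.72, [0.214, -0.321, 0.0788]), (0.64, [0.5446, 0.0212, 0.0785])]
near_mid [(0.61, [0.5151, -0.0554, 0.0779]), (0.59, [0.2207, -0.4012, 0.0732]), (0.58, [0.3123, 0.3259, 0.0762]), (0.52, [0.6017, -0.1772, 0.0814])]
near_right [(0.73, [0.2284, 0.3072, 0.0778]), (0.7, [0.4925, -0.1359, 0.074]), (0.47, [0.2361, 
[... 968 characters left out ...]
[0.2123, -0.3147, 0.0825])]
near_mid [(0.65, [0.3153, 0.3224, 0.0748]), (0.5, [0.5168, -0.0535, 0.0749]), (0.38, [0.2207, -0.4022, 0.0747]), (0.37, [0.5573, -0.2627, 0.0056])]
near_right [(0.72, [0.2318, 0.3065, 0.0768]), (0.53, [0.4894, -0.1379, 0.0794]), (0.37, [0.232, -0.4845, 0.0751])]
far_right [(0.61, [0.3441, -0.4751, 0.0765]), (0.58, [0.247, 0.1941, 0.0796]), (0.49, [0.5951, -0.1748, 0.0816])]
far_mid [(0.7, [0.4933, -0.1358, 0.0789]), (0.6, [0.3386, 0.2015, 0.0746]), (0.45, [0.6309, -0.0938, 0.0766]), (0.4, [0.3399, -0.3905, 0.0761]), (0.35, [0.5955, 0.3234, 0.0033])]
far_left [(0.67, [0.4196, 0.2229, 0.0756]), (0.58, [0.6542, -0.0178, 0.0788]), (0.45, [0.3241, -0.305, 0.0787])]
0.8
```

View pics/top0.png

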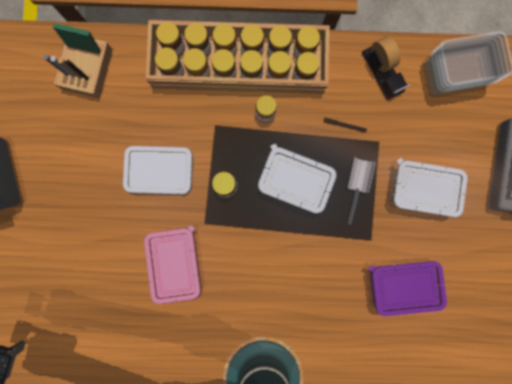

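View pics/side0.png

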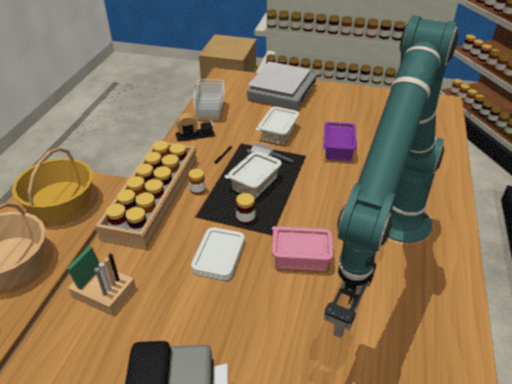

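The target is the white-lidded box on the black mat, at about px (297,180) in the top view. jam_jar_a is to its left at (223,183), the scoop to its right at (358,185), and jam_jar_b behind it at (265,108). The pink and purple boxes are the look-alikes. Next I'll fit the box pose.

```bash
cat > h.py <<'E'
import numpy as np, cv2
from station import *
P={'near_left':(-56,86),'near_mid':(-61,0),'near_right':(-56,-86),'far_right':(56,-86),'far_mid':(61,0),'far_left':(56,86)}
P={k:np.array(v)/1000 for k,v in P.items()}
def cloud(c):
    p,d=viewer.read_camera(c); i=viewer.camera_info(c); K=i['intrinsics']
    v,u=np.mgrid[:384,:512]
    X=np.stack([(u-K[0,2])/K[0,0]*d,-(v-K[1,2])/K[1,1]*d,-d],-1)
    return p,d,X@i['rotation'].T+i['eye']
E
python3 - <<'E'
from h import *
for c in ['top','side']:
    p,d,W=cloud(c)
    m=(d>0)&(W[...,2]>.055)&(W[...,2]<.09)&(np.hypot(W[...,0]-.571,W[...,1]+.079)<.14)&(p.min(-1)>150)
    n,l,st,_=cv2.connectedComponentsWithStats(m.astype(np.uint8)); k=1+np.argmax(st[1:,4])
    q=W[l==k]; r=cv2.minAreaRect((q[:,:2]*1000).astype(np.float32)); print(c,len(q),r,np.percentile(q[:,2],[2,10,25,50,75,90,98]))
A={'near_left':[(.5446,.0212),(.5515,.0217)],'near_mid':[(.5151,-.0554),(.5168,-.0535)],'near_right':[(.4925,-.1359),(.4894,-.1379)],'far_right':[(.5994,-.1764),(.5951,-.1748)],'far_mid':[(.631,-.0959),(.6309,-.0938)],'far_left':[(.6495,-.0194),(.6542,-.0178)]}
a=np.array([P[k] for k in A for _ in A[k]]); b=np.array([x for k in A for x in A[k]])
ca,cb=a.mean(0),b.mean(0); U,S,V=np.linalg.svd((a-ca).T@(b-cb)); R=V.T@U.T
print('center',cb-R@ca,'yaw',np.arctan2(R[1,0],R[0,0]),np.degrees(np.arctan2(R[1,0],R[0,0])))
print(np.round(((a@R.T+cb-R@ca)-b)*1000,1))
for n in ['jam_jar_a','jam_jar_b','scoop','marker']: print(n,[(round(r['score'],2),np.round(r['at'],3)) for r in tip_of('top',n)][:4])
E
```

```text
top 3130 ((574.8662719726562, -76.97139739990234), (197.47451782226562, 137.31565856933594), 70.20073699951172) [0.06192894 0.06373248 0.06510344 0.06710781 0.07750285 0.08037988
 0.082644  ]
side 989 ((572.2642211914062, -73.3190689086914), (211.2032928466797, 139.8457489013672), 68.07289123535156) [0.05807259 0.06109319 0.06339874 0.06686019 0.07606585 0.07963549
 0.08252463]
center [ 0.5725     -0.07649167] yaw -0.3447134262264211 -19.750624464268192
[[ 4.3  2.2]
 [-2.6  1.7]
 [-0.  -0.5]
 [-1.7 -2.4]
 [-1.8 -2.6]
 [ 1.3 -0.6]
 [-3.3  0. ]
 [ 1.  -1.6]
 [-1.1 -1.2]
 [-1.  -3.3]
 [ 4.8  4.9]
 [ 0.1  3.3]]
jam_jar_a [(0.79, array([0.784, 0.015, 0.003])), (0.74, array([ 0.56 ,  0.131, -0.   ]))]
jam_jar_b [(0.79, array([0.784, 0.015, 0.003])), (0.74, array([ 0.56 ,  0.131, -0.   ]))]
scoop [(0.87, array([ 0.554, -0.264, -0.   ]))]
marker [(0.53, array([ 0.751, -0.231,  0.001]))]
```

```bash
cat >> h.py <<'E'
yaw=np.radians(-19.8); C=np.array([.5735,-.077]); c,s=np.cos(yaw),np.sin(yaw)
Rb=np.array([[c,-s],[s,c]])
bx=np.array([c,s,0]); by=np.array([-s,c,0]); R=np.column_stack([bx,[0,0,-1],by])
def at(n,z): return np.r_[C+Rb@P[n],z]
def fz(): return env.sense()['wrist_force']
def press(n,zmin=.069,fmax=40):
    env.movel(at(n,.125),R,rate=.2); env.movel(at(n,.085),R,rate=.1); env.pause(.1)
    f0=fz(); log=[]; z=.085; pk=0
    while z>zmin:
        z-=.001; env.movel(at(n,z),R,rate=.03); S=env.sense(); f=(S['wrist_force']-f0)[2]
        log.append((round(z*1000,1),round(S['ee_pos'][2]*1000,1),round(f,1)))
        if f>fmax: break
    env.movel(at(n,.1),R,rate=.15)
    print(n,log,'t',env.sense()['t'])
E
python3 - <<'E'
from h import *
effector.grasp(10); print(env.sense()['gripper_width'],env.sense()['t'])
env.movel(at('near_left',.2),R,rate=.25); print(env.sense()['t'],env.sense()['ee_pos'])
press('near_left')
p,d=viewer.read_camera('top'); cv2.imwrite('pics/top1.png',p[:,:,::-1])
E
```

```text
0.0004087042076195027 2.4417
5.4833 [0.54970577 0.02361868 0.19997825]
near_left [(84.0, np.float64(84.3), np.float64(0.5)), (83.0, np.float64(83.0), np.float64(0.5)), (82.0, np.float64(81.9), np.float64(0.6)), (81.0, np.float64(80.9), np.float64(0.5)), (80.0, np.float64(79.9), np.float64(-0.2)), (79.0, np.float64(79.1), np.float64(1.1)), (78.0, np.float64(78.3), np.float64(5.6)), (77.0, np.float64(77.5), np.float64(7.2)), (76.0, np.float64(76.8), np.float64(10.4)), (75.0, np.float64(76.2), np.float64(12.8)), (74.0, np.float64(75.5), np.float64(14.8)), (73.0, np.float64(73.2), np.float64(4.0)), (72.0, np.float64(72.8), np.float64(12.1)), (71.0, np.float64(72.5), np.float64(17.4)), (70.0, np.float64(72.2), np.float64(23.0)), (69.0, np.float64(71.9), np.float64(29.4))] t 11.0167
```

The click shows clearly: the force peaked at 15 N, dropped to 4 N, then hit the hard stop. I'll shorten the cycle to stay within the time limit.

```bash
cat >> h.py <<'E'
def press2(n):
    env.movel(at(n,.1),R,rate=.2); env.movel(at(n,.081),R,rate=.08)
    f0=fz(); log=[]; z=.081
    while z>.0685:
        z-=.0015; env.movel(at(n,z),R,rate=.03); S=env.sense(); f=(S['wrist_force']-f0)[2]
        log.append((round(z*1000,1),round(float(S['ee_pos'][2])*1000,1),round(float(f),1)))
        if f>40 or (z<.0725 and f>16 and S['ee_pos'][2]<.0735): break
    env.movel(at(n,.1),rate=.15)
    print(n,log,'t',env.sense()['t'])
E
python3 - <<'E'
from h import *
press2('near_mid')
press2('near_right')
p,d,W=cloud('top')
m=(d>0)&(W[...,2]>.055)&(W[...,2]<.09)&(np.hypot(W[...,0]-.571,W[...,1]+.079)<.14)&(p.min(-1)>150)
cv2.imwrite('pics/top2.png',p[:,:,::-1])
E
```

```text
near_mid [(79.5, 79.6, -0.1), (78.0, 78.4, 5.1), (76.5, 77.4, 10.3), (75.0, 76.3, 14.0), (73.5, 73.4, 2.2), (72.0, 73.1, 15.4), (70.5, 72.7, 27.1)] t 14.1333
near_right [(79.5, 79.6, 0.0), (78.0, 78.4, 4.1), (76.5, 77.2, 8.8), (75.0, 76.1, 11.5), (73.5, 74.6, -0.2), (72.0, 72.9, 11.7), (70.5, 72.3, 21.9)] t 17.2
```

View pics/top2.png

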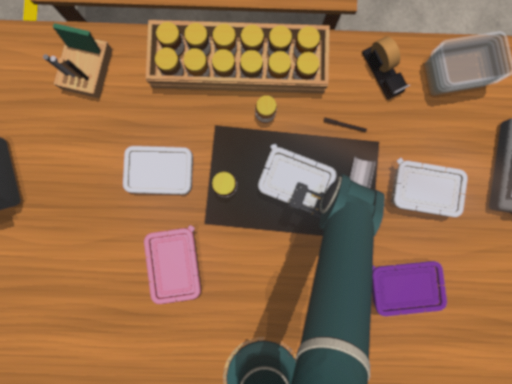

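The box hasn't moved: its lid is still centred at about (297,178), and the jars and scoop are where they were. On to the back three sections.

```bash
python3 - <<'E'
from h import *
press2('far_right'); press2('far_mid'); press2('far_left')
env.movel(at('far_left',.2),R,rate=.25)
env.movel([.45,.35,.25],R,rate=.3)
for c in ['top','side']:
    p,d,W=cloud(c); cv2.imwrite(f'pics/{c}3.png',p[:,:,::-1])
    m=(d>0)&(W[...,2]>.055)&(W[...,2]<.09)&(np.hypot(W[...,0]-.571,W[...,1]+.079)<.14)&(p.min(-1)>150)
    n,l,st,_=cv2.connectedComponentsWithStats(m.astype(np.uint8)); k=1+np.argmax(st[1:,4]); q=W[l==k]
    print(c,cv2.minAreaRect((q[:,:2]*1000).astype(np.float32)))
    b=(q[:,:2]-C)@Rb
    for n in P: 
        e=np.hypot(*(b-P[n]).T)<.007; print(n,e.sum(),np.round(np.median(q[e,2]),4) if e.any() else None)
print(env.sense()['t'])
E
```

```text
far_right [(79.5, 79.6, -1.1), (78.0, 78.4, 3.4), (76.5, 77.4, 7.9), (75.0, 76.4, 11.3), (73.5, 75.5, 13.3), (72.0, 73.1, 6.4), (70.5, 72.7, 13.4), (69.0, 72.2, 20.9)] t 20.7083
far_mid [(79.5, 79.6, -0.2), (78.0, 78.5, 4.9), (76.5, 77.6, 8.8), (75.0, 76.8, 12.6), (73.5, 73.4, 2.5), (72.0, 73.1, 10.1), (70.5, 72.7, 16.0)] t 23.775
far_left [(79.5, 79.6, -0.5), (78.0, 78.5, 3.2), (76.5, 77.4, 7.0), (75.0, 76.5, 9.9), (73.5, 75.6, 14.3), (72.0, 73.1, 6.7), (70.5, 72.7, 13.4), (69.0, 72.3, 18.9)] t 27.1
top ((575.4741821289062, -76.42277526855469), (199.90206909179688, 138.53482055664062), 69.96824645996094)
near_left 19 0.0721
near_mid 20 0.0748
near_right 21 0.074
far_right 20 0.0734
far_mid 18 0.0743
far_left 20 0.0736
side ((611.5986328125, -45.372596740722656), (122.7776870727539, 86.22868347167969), 70.01338195800781)
near_left 0 None
near_mid 0 None
near_right 0 None
far_right 0 None
far_mid 8 0.0699
far_left 7 0.0716
29.3083
```

View pics/top3.png

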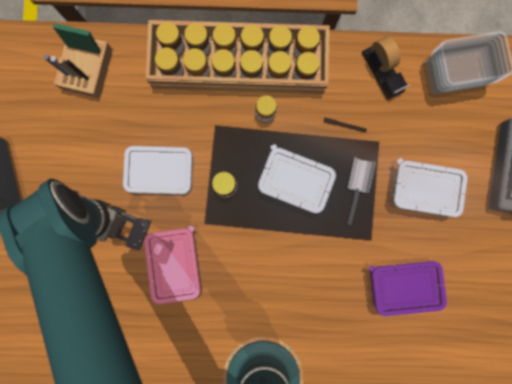

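The box is still at (297,180), the jars, scoop and marker haven't moved, and the arm is clear at a height of 0.25 m. I'm handing the job in.

```bash
python3 - <<'E'
from station import *
workorder.finish_job(); print(env.sense()['t'])
E
```

```text
the job is handed in; nothing more can be done
the job is handed in; nothing more can be done
```

All six rim sections of the lid are clicked shut, and I handed the job in at about 29 s of the 45 s allowed. I pressed each section with the closed fingertips.

- **Clicks:** every section resisted up to 11.5–15 N, snapped, then met a hard stop at a fingertip height of about 72–73 mm. The highest force on any press was 29 N, against the 90 N limit.
- **Rim height:** after the last press, the top camera's depth put all six sections at 72–75 mm. Shut is 73 mm and up is 79 mm, counting the 3 mm mat.
- **Box position:** it stayed within about 1 mm of where it stood.
- **Things around it:** the jars, scoop, marker, packed box and spare lids look unmoved in the last top picture, and the arm ended well clear of them.
- **Check that failed:** the arm blocked most of the side camera's last view. It covered only the back middle and back left sections, which read 70–72 mm, and couldn't confirm the other four.

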